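# Log a ceramic sample and hold it on contact with the cam lever

### The job

Log the sample and put it on contact: take the barcode scanner out of its fork holder, hold it steady for a second with its window aimed at the middle of the barcode on the sample box's lid, and lay it back in the holder the way it was. Then turn the test fixture's cam lever up until the sample stage stands at its highest lift, neither short of it nor past it, and finish while still holding the lever there, because it springs back when let go. Leave the sample box and everything else on the bench where it is.

Things in the scene. Friction and masses are not known exactly. Their poses are not given: they have to be found in the camera images.
- scanner: Grey handheld barcode scanner, 160 g, lying in its holder. Origin: middle of the straight handle, where it balances and is best gripped; x along the handle to the head, z up. Handle 34 mm wide (y), 28 tall, x = -85 to +45 mm; there the 48 mm wide head bends 50 degrees down and ends in a window. Triggers itself when held still with a label 40 to 160 mm off on its beam, within 55 degrees of square.
- scanner_window (a point): Middle of the scanner's window, 80 mm ahead (x) and 42 mm below (z) of the scanner's origin. Its own x axis is the outgoing beam, 50 degrees below the handle's x axis in the handle's upright plane; its y is the scanner's y.
- holder: Dark steel scanner holder, fixed, base 150 x 80 mm. Two 8 mm thick upright forks at x = -55 and +33 mm: saddles at 60 mm height with lips leaning outward to 77 mm (about 40 mm apart at the saddle, 57 mm at the tips); between the forks the handle is free for fingers. Origin under the base's centre, z up, x the way the scanner's head points.
- holder_rest (a point): Where the scanner's origin lies when the handle rests in both forks: 74 mm above the holder's origin, with the scanner's axes along the holder's.
- sample_box: White plastic sample box, 70 x 96 x 32 mm tall, loose, 250 g, with a barcode label on the lid; the only labelled box. Origin under its centre, z up.
- label (a point): Middle of the barcode label (42 x 70 mm) on the lid's upper face, 32 mm above the bench; z is the label's outward normal (up).
- fixture: Aluminium contact fixture, fixed: base 150 (x) x 110 (y) mm, two upright cheeks with the cam shaft, a round sample stage on top and over it a white bridge (80 mm along y, top at 152 mm, contact barrel in its middle to 164 mm) with a contact pin pointing down. Origin under the base's centre, z up; front (-x) towards the robot, lever on its right (-y) side.
- cam_axis (a point): Point on the cam shaft's axis in the plane in which the lever swings: 85 mm to -y of the fixture's origin, 55 mm up. Axes as the fixture's; the shaft runs along y.
- cam_knob (a point): Centre of the black ball knob (28 mm diameter) at the lever's end, 100 mm from cam_axis, on a 10 mm round steel rod. Nothing stands within 25 mm of the knob's sides over the whole swing.
- cam_lever (a joint): Lever angle, rad: 0 at rest, lever level, pointing to the fixture's -x; grows as the knob swings up and over towards +x: knob at (-100 cos, 0, 100 sin) mm from cam_axis. Lift is highest with the lever upright, 1.57; a stop pin ends it at 2.1, where the stage has dropped again. Let go, a spring returns it to 0; at the knob it takes 0.7 N at rest, 2.6 N upright, plus the weight.
- sample_stage (a joint): Lift in m of the round sample stage (48 mm across) with the ceramic disc: 0 at rest, about 0.008 x sin(lever angle), so 0.008 at the highest point, where the disc meets the contact pin.
- disc_box: Bystander: clear box with a plain white lid, no label, 74 x 100 x 28 mm; leave it where it is. Origin at its underside.
- tweezers: Bystander: steel tweezers, 120 mm long, lying flat; leave it where it is. Origin at its underside.
- multimeter: Bystander: grey handheld multimeter, 180 x 86 x 48 mm, lying face up; leave it where it is. Origin at its underside.
- sample_cell: Bystander: round stainless sample cell, 88 mm across, 77 mm tall; leave it where it is. Origin at its underside.
- wash_bottle: Bystander: white plastic bottle, 52 mm across, 110 mm tall; leave it where it is. Origin at its underside.
- screwdriver: Bystander: black-handled screwdriver, 180 mm long, lying flat; leave it where it is. Origin at its underside.
- mouse: Bystander: black computer mouse, 108 x 60 x 31 mm; leave it where it is. Origin at its underside.
Things that resemble listed ones, but are neither listed nor needed, are in the scene too. What is shaped like the scanner but yellow is not meant.

How it is judged (in metres and radians):
On the way, in this order (a step that is already met when the one before it is completed fails the run):
1. the scanner, held in the fingers, is kept still with its beam on the middle of the sample box's barcode, 40 to 160 mm away, long enough to read it (contact force between the fingers and scanner above 0.5 N and x of label in the frame of scanner_window between 0.04 and 0.16 m and y of label in the frame of scanner_window between -0.015 and 0.015 m and z of label in the frame of scanner_window between -0.015 and 0.015 m and z of scanner_window in the frame of label above 0.02 m and angle between the x axis of scanner_window and the z axis of label, either way round below 0.96 rad and linear speed of scanner below 0.02 m/s and angular speed of scanner below 0.15 rad/s), for 0.6 s.
2. the scanner lies back in its holder, let go (distance between scanner and holder_rest below 0.015 m and angle between scanner's own z axis and vertical below 0.12 rad and angle between the x axis of scanner and the x axis of holder, either way round below 0.2 rad and x of scanner_window in the frame of holder above 0.05 m and contact force between each of the arm, the fingers and scanner below 0.05 N), for 0.2 s.
3. the cam lever is held by the fingers at the highest lift (value of joint cam_lever between 1.4 and 1.74 rad and value of joint sample_stage above 0.0078 m and contact force between the fingers and cam_lever above 1 N), for 0.3 s.
At the end, for the whole second after the job is handed in: Fingers hold the cam lever at rest within 0.17 rad of upright with over 1 N, stage lifted over 7.8 of 8 mm; the scanner lies untouched in its holder within 15 mm of its place, pointing as before; sample box within 20 mm and bystanders within 30 mm of their starts (all of step 2 and all of step 3 and velocity of joint cam_lever between -0.05 and 0.05 rad/s and distance of each of disc_box, tweezers, multimeter, sample_cell, wash_bottle, screwdriver, mouse from where it was at the start of the episode below 0.03 m and distance of sample_box from where it was at the start of the episode below 0.02 m); the arm keeps its last pose, push and grip.
It fails at once if the sample box is shoved or a bystander knocked about (distance of any of disc_box, tweezers, multimeter, sample_cell, wash_bottle, screwdriver, mouse from where it was at the start of the episode above 0.04 m or distance of sample_box from where it was at the start of the episode above 0.03 m).
It also fails if it takes over 72 s, if anything falls off the work surface, if the arm or the gripper's body presses on something with over 40 N, if the wrist force passes 120 N, or if a joint passes its speed limit or range.

### The arm

A 6-joint arm with a two-finger parallel gripper is mounted at the origin on the work surface. World frame = base frame: x ahead of the robot, y to its left, z up, the work surface at z = 0. Lengths are in mm, angles in degrees, forces in N, time in s.
With the tool pointing down it reaches from about 300 to 850 mm from the base axis. Payload 4.2 kg.
Tool frame: the origin (TCP) lies at the very end of the fingers, on their centre line; the grasp point (between the pads) lies 19 mm behind it (env.tcp_to_grasp is the distance from the TCP to the grasp point, in mm); z points along the fingers, y is the line along which they close (so a half turn about z gives the same grasp; the last joint's range is limited). The gripper opens to 91 mm and grips with 3 to 60 N. Pads are 32 mm wide; open, the fingers measure 118 mm over their backs; the gripper's body (76 mm by 178 mm) begins 60 mm behind the grasp point.
Start: joints at [-77.292, 18.312, 89.639, -0, 72.044, -1.146], TCP at [137.686, -558.288, 213.976] pointing down, gripper open.
Joint ranges: [-177.97, 177.97], [-48.28, 115.42], [12.27, 149.76], [-77.06, 257.06], [2.81, 150.46], [-146.56, 146.56]. Speed limits (degrees/s): [147.25, 147.25, 180, 180, 180, 180].

### API

Orientations are given as [roll, pitch, yaw] about the fixed x, y, z axes, in that order (R = Rz(yaw) Ry(pitch) Rx(roll)).
In Python, from workcell import env gives the robot as it stands.
- The arm moves only by the tool move_arm, never from a script. Its argument "plan" is a list of rows, each a list of 3 entries, a list of its own where there are three numbers: the shift along the world's x, y, z in cm, then the turn about the world's z in degrees, then the closure, from 0 (fully open) to 1 (shut). In form: [[[x, y, z], turn, claw], ...]. A call has 1 to 5 rows; each row shifts and turns the commanded pose from where the row before left it; what a row does not reach is not made up. A row lasts 1/10 s, in which the tool goes at most 50 mm and 8.59 degrees, less where a joint would pass 70% of its speed; a pose out of reach is approached as far as the arm can. A call is refused whole if a number of a shift passes 5 or a number of a turn 8.59, either way. A call with a gripper value outside its range is refused whole. The fingers move at their own pace and stop on an object; "squeeze" is the grip in N (left out, the last holds). Time passes only in rows, so rows that do not move let the fingers close. It gives the time, the measured TCP pose, the force, the opening and the grip force at its end, in the units of the state.
- env.state(): the state, without advancing time (a new reading comes with each control period).
- env.grab_frame(name): name is "side" or "top" or "wrist"; returns a dict with "frame" (480x640x3 uint8, red, green, blue), "z_map" (480x640 float32, mm along the optical axis (not along the pixel's ray), 0 where there is no reading), "fovy" (degrees; the focal length in pixels is half the picture's height over the tangent of half this angle, whatever the lens; pixels are square), "cx", "cy" (the principal point, pixels), "position" and "orientation" of the camera in the world. Camera axes: x right, y down, z forward; pixel columns grow to the right and rows downward; lengths in mm; the calibration is good to about 2 mm. A picture is of the moment at which its call begins.
- env.job_done(): hands the job in; it is judged then, once.
Trained networks look in a picture, given as the dict that the camera call returned (one of the last four; its "shot" number tells which), for a name from the list of things; names that differ only in an ending like _2 or _b are one class to them, and where a whole thing is asked for, a point or a joint stands for the part that bears it (a point fixed in the world has none). Each returns a list of dicts, best first, with "score" (0 to 1); they miss things now and then, are a little off and sometimes report something else, mostly with a low value. They report only what shows in the picture. A call takes as long as a camera call. They do not tell look-alikes from the thing itself.
- env.search_frame(picture, label): "point" ([column, row] in pixels, amid what is visible of it).
- env.landmark_of(picture, label): "point" ([column, row] in pixels: a listed point, or the origin of a listed thing).
The state is a dict: "time_s": time; "qpos": joint angles; "qvel": joint speeds; "effort": joint torques, N m; "ee_pos": TCP position; "ee_rot": TCP orientation; "force": force on the tool from outside, world axes, zero at the start; "torque": the same for the moment, N m; "gripper_width": finger opening in mm; "gripper_force": force on a finger pad.
Only numpy, scipy, OpenCV 4.12 (cv2) and the standard library are available. Lean on these libraries where they do the work, as an engineer would, in place of code of your own. Each camera call takes 0.05 s, during which the arm holds its last target. There are 200 camera calls.

## Working session

There is one attempt and no reset: what is moved stays moved. The work goes in short steps, Python scripts to look and compute and a tool call to move; the robot and the scene stay as the last step left them, time stands still between calls to the robot, and variables do not carry over. Pictures are saved under pics/ and viewed, at most 10 in all, crops included, and the job is handed in when it is done.

Besides the shell and the picture viewer there is one more tool, called after ">>>" by a JSON object that holds its "api" and its "payload", one argument or row to a line. move_arm: Moves the arm, as the interface text tells. Its arguments: {"type":"object","properties":{"plan":{"type":"array","items":{"type":"array"}},"squeeze":{"type":"number"}},"required":["plan"]}

```bash
mkdir -p pics; cat > h.py <<'E'
import numpy as np, cv2
from scipy.spatial.transform import Rotation as R
from workcell import env
def shot(n,save=None):
    p=env.grab_frame(n)
    if save: cv2.imwrite('pics/'+save,p['frame'][:,:,::-1])
    return p
def cam(p):
    o=np.array(p['orientation'],float)
    M=o if o.shape==(3,3) else (R.from_quat(o).as_matrix() if o.size==4 else R.from_euler('xyz',o,degrees=True).as_matrix())
    return np.array(p['position'],float),M,240/np.tan(np.radians(p['fovy'])/2)
def world(p,c,r,d=None):
    t,M,f=cam(p)
    if d is None:
        w=p['z_map'][max(0,int(r)-2):int(r)+3,max(0,int(c)-2):int(c)+3]; w=w[w>0]; d=np.median(w) if w.size else np.nan
    return t+M@(np.array([(c-p['cx'])/f,(r-p['cy'])/f,1])*d)
def plane(p,c,r,z):
    t,M,f=cam(p); v=M@np.array([(c-p['cx'])/f,(r-p['cy'])/f,1]); return t+v*(z-t[2])/v[2]
def pts(p):
    t,M,f=cam(p); r,c=np.mgrid[0:480,0:640]; d=p['z_map']
    return t+(np.stack([(c-p['cx'])/f,(r-p['cy'])/f,np.ones_like(d)],-1)*d[...,None])@M.T
E
python3 - <<'E'
from h import *
np.set_printoptions(precision=1,suppress=True)
for n in ['top','side']:
    p=shot(n,n+'0.png'); print(n,p['position'],p['orientation'],p['fovy'],p['cx'],p['cy'])
    for l in ['scanner','scanner_window','holder','holder_rest','sample_box','label','fixture','cam_axis','cam_knob','disc_box','tweezers','multimeter','sample_cell','wash_bottle','screwdriver','mouse']:
        for fn in ('search_frame','landmark_of'):
            for d in getattr(env,fn)(p,l)[:3]:
                if d['score']>.2: print(l,fn[:4],round(d['score'],2),np.array(d['point']),world(p,*d['point']))
print(env.state())
E
```

```text
top [ 488.3    9.2 1297.8] [-174.7   -0.9  -90.2] 50.77304165163129 321.3779189496312 233.97564275539978
scanner sear 0.81 [194.1 242.8] [580.4 294.9  87.5]
scanner sear 0.8 [207.4 326.5] [378.3 270.2  37.3]
scanner land 0.77 [191.4 242.4] [581.5 301.6  86.7]
scanner land 0.76 [204.3 324.3] [383.7 277.9  37.5]
scanner_window sear 0.93 [193.  241.7] [583.2 297.9  86.3]
scanner_window sear 0.84 [209.1 326.3] [378.9 265.7  38.9]
scanner_window sear 0.32 [206.5 244.9] [581.1 282.3   7. ]
scanner_window land 0.95 [187.  212.9] [657.1 321.8  53.8]
scanner_window land 0.76 [237.  346.7] [324.1 203.1  -2.2]
holder sear 0.84 [204.8 241.4] [590.1 286.8   6.8]
holder sear 0.72 [150.2 203. ] [677.5 403.7  82.2]
holder sear 0.32 [453.  262.4] [ 533.7 -340.7   31.6]
holder land 0.87 [198.5 242.9] [580.7 285.9  81.2]
holder_rest sear 0.88 [204.1 242. ] [588.6 288.6   6.6]
holder_rest sear 0.73 [317.7 229.8] [608.7  -0.5 110.9]
holder_rest land 0.67 [194.8 241.2] [584.4 293.6  86.3]
sample_box sear 0.97 [454.2 262.4] [ 533.7 -343.5   32.5]
sample_box land 0.63 [186.5 217.8] [642.6 318.2  72. ]
label
[... 3907 characters left out ...]
3 [175.7 348.5] [660.  434.1  72. ]
wash_bottle land 0.96 [178.6 359.7] [656.4 435.4  37.8]
screwdriver sear 0.62 [253.4 440.5] [404.8 500.9  26.2]
screwdriver land 0.82 [236.4 443.8] [429.8 523.5  23.2]
mouse sear 0.68 [449.2 190.5] [ 409.5 -505.5   28.9]
mouse land 0.77 [448.5 197.6] [ 402.4 -488.3   15.6]
{'time_s': 3.3, 'qpos': array([-77.3,  18.3,  89.6,   0. ,  72. ,  -1.1]), 'qvel': array([ 0., -0., -0., -0., -0., -0.]), 'effort': array([ -0. , -41.2, -23.2,   0.1,   0. ,   0. ]), 'ee_pos': array([ 137.7, -558.3,  214. ]), 'ee_rot': array([180. ,  -0. ,  13.9]), 'force': array([0.2, 0.1, 0. ]), 'torque': array([-0.,  0., -0.]), 'gripper_force': 0.0, 'gripper_width': 91.34810106372338}
```

View pics/top0.png

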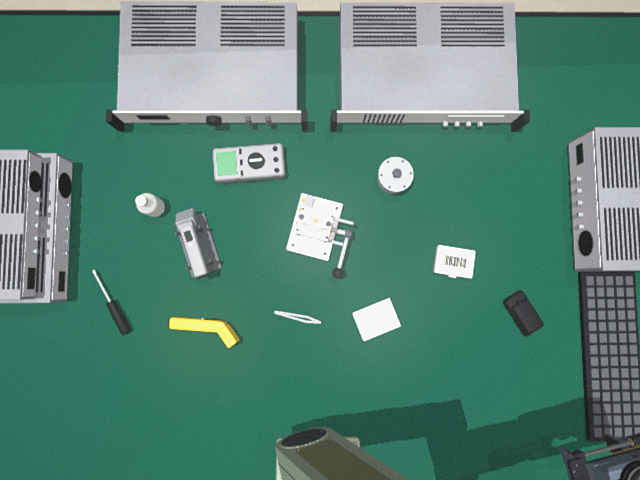

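```bash
python3 - <<'E'
from h import *
np.set_printoptions(precision=1,suppress=True)
p=shot('top'); P=pts(p); np.savez('top.npz',P=P,f=p['frame'])
im=p['frame'][190:350,130:290][:,:,::-1]; cv2.imwrite('pics/crop1.png',cv2.resize(im,None,fx=4,fy=3.75,interpolation=cv2.INTER_CUBIC)[:600,:800])
def box(n,m):
    pts_=P[m][:,:2].astype(np.float32); r=cv2.minAreaRect(pts_); print(n,m.sum(),r,'medz',np.median(P[m][:,2]),'cent',pts_.mean(0))
X,Y,Z=P[...,0],P[...,1],P[...,2]
def reg(x0,x1,y0,y1,z0,z1): return (X>x0)&(X<x1)&(Y>y0)&(Y<y1)&(Z>z0)&(Z<z1)
box('samplebox',reg(460,610,-430,-260,22,45))
box('scanner handle',reg(450,750,220,390,78,100))
box('holderbase',reg(450,750,200,400,4,14))
box('fix base',reg(480,750,-120,120,5,30))
box('bridge',reg(540,680,-80,80,140,156))
box('knob',reg(470,535,-110,-20,55,85))
E
```

```text
samplebox 1078 ((536.264404296875, -345.362060546875), (98.26266479492188, 73.77611541748047), 80.84561920166016) medz 31.156536524402327 cent [ 537.4 -344.6]
scanner handle 840 ((571.4473266601562, 297.17095947265625), (146.00843811035156, 58.0753173828125), 21.795495986938477) medz 85.52645366796958 cent [569.1 298.8]
holderbase 871 ((599.0750732421875, 300.53753662109375), (198.6037139892578, 295.1603698730469), 89.9817123413086) medz 6.590560589807637 cent [593.3 291.4]
fix base 1426 ((612.0372314453125, 1.4541854858398438), (263.9232177734375, 233.87660217285156), 0.7174638509750366) medz 16.754719821253047 cent [615.8   7.2]
bridge 342 ((628.271484375, 7.127475738525391), (79.35420989990234, 24.307022094726562), 74.90975952148438) medz 151.32039995191928 cent [627.7   7.5]
knob 118 ((516.32568359375, -47.84654235839844), (36.72635269165039, 24.506025314331055), 0.06010216847062111) medz 62.90044837120092 cent [513.1 -49.2]
```

Candidates for the scanner: the grey one in the holder at (197,243) and the yellow look-alike at (205,326). I choose the grey one. The labelled box is at (454,262), the plain white lid at (376,320) is disc_box, and the knob is at (338,272).

View pics/crop1.png

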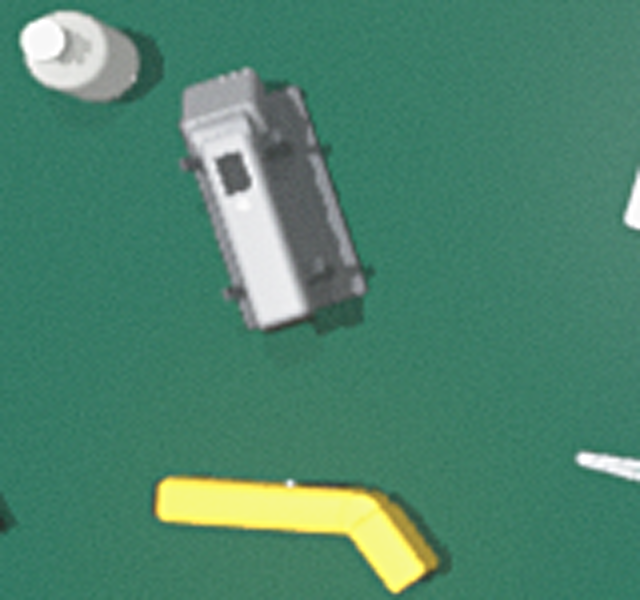

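```bash
python3 - <<'E'
from h import *
np.set_printoptions(precision=1,suppress=True)
d=np.load('top.npz');P=d['P'];f=d['f'].astype(int)
X,Y,Z=P[...,0],P[...,1],P[...,2]
# handle top face ~88
m=(X>480)&(X<640)&(Y>240)&(Y<370)&(Z>82)&(Z<94)
print(np.percentile(Z[m],[5,50,95]))
q=P[m][:,:2]; c=q.mean(0); u=np.linalg.svd(q-c)[2][0]; u*=np.sign(u[0]); print('axis',np.degrees(np.arctan2(u[1],u[0])),c)
for it in range(3):
    n=np.array([-u[1],u[0]]); s=(q-c)@u; t=(q-c)@n
    bs=np.arange(s.min(),s.max(),10); mid=[]
    for b in bs:
        k=(s>=b)&(s<b+10)
        if k.sum()>3: mid.append((b+5,(np.percentile(t[k],3)+np.percentile(t[k],97))/2,np.ptp(t[k])))
    mid=np.array(mid); a=np.polyfit(mid[2:-2,0],mid[2:-2,1],1); th=np.arctan2(u[1],u[0])+np.arctan(a[0]); u=np.array([np.cos(th),np.sin(th)]); c=c+n*a[1]
print(np.degrees(th),c,mid)
# holder base
m=(X>480)&(X<680)&(Y>220)&(Y<390)&(Z>4)&(Z<11)
n,l,st,ce=cv2.connectedComponentsWithStats(m.astype(np.uint8)); 
for i in range(1,n):
    if st[i][4]>40: print(st[i],ce[i],cv2.minAreaRect(P[l==i][:,:2].astype(np.float32)))
# holder+scanner hull (z>4)
m=(X>480)&(X<700)&(Y>220)&(Y<380)&(Z>4)
n,l,st,ce=cv2.connectedComponentsWithStats(m.astype(np.uint8)); i=1+np.argmax(st[1:,4]); print(st[i],cv2.minAreaRect(P[l==i][:,:2].astype(np.float32)))
# fork positions/profile along axis
# fixture base hull
for z0,z1 in [(5,12),(12,20),(20,30)]:
    m=(X>500)&(X<720)&(Y>-100)&(Y<100)&(Z>z0)&(Z<z1); n,l,st,ce=cv2.connectedComponentsWithStats(m.astype(np.uint8)); i=1+np.argmax(st[1:,4]); print('fix',z0,st[i],cv2.minAreaRect(P[l==i][:,:2].astype(np.float32)))
# knob, black pixels
br=f.sum(-1); m=(X>480)&(X<540)&(Y>-90)&(Y<-20)&(Z>40)&(br<200); print('knob',m.sum(),np.median(P[m],0),P[m].max(0),P[m].min(0))
E
```

```text
[82.6 86.  90.5]
axis 18.657851741028246 [567.  298.9]
18.570774048579008 [567. 299.] [[-64.   -0.1  32.1]
 [-54.    0.4  29.7]
 [-44.   -0.1  31.8]
 [-34.    0.3  31. ]
 [-24.    0.1  31.7]
 [-14.    0.9  31.3]
 [ -4.   -0.4  32.2]
 [  6.   -0.9  32.1]
 [ 16.   -0.4  30.8]
 [ 26.   -0.2  31.5]
 [ 36.   -0.2  33. ]
 [ 46.    0.9  30.9]
 [ 56.    0.7  34.7]
 [ 66.    0.   33.5]]
[197 212  25  59 533] [207.7 243. ] ((591.0547485351562, 282.00079345703125), (149.59423828125, 37.507957458496094), 18.520193099975586)
[179 235  12  31  71] [184.2 249.6] ((568.2313232421875, 338.42718505859375), (81.76251220703125, 6.65688419342041), 18.518117904663086)
[ 175  208   47   70 1939] ((584.6476440429688, 303.7439880371094), (174.7571563720703, 82.94044494628906), 18.420503616333008)
fix 5 [328 249   3   2   3] ((567.763427734375, -29.697399139404297), (5.699110984802246, 1.2333056926727295), 64.1402587890625)
fix 12 [287 201  46  59 730] ((618.8143310546875, 9.731742858886719), (110.0233383178711, 130.030029296875), 74.8852310180664)
fix 20 [322 250   6   6  14] ((559.7394409179688, -18.099851608276367), (15.895353317260742, 8.723089218139648), 71.78292846679688)
  return _methods._mean(a, axis=axis, dtype=dtype,
  ret = um.true_divide(
Traceback (most recent call last):
ValueError: zero-size array to reduction operation maximum which has no identity
```

The crop shows the grey scanner lying in the dark holder, head towards the upper left (world +x, yaw 18.5°). It stands apart from the yellow one below it. holder_rest comes out at about (583, 303.5, 74), and the sizes check. I'll move above it.

>>> {"api": "move_arm", "payload": {
  "plan": [
    [[2.2,4.3,0],4.6,0],
    [[2.2,4.3,0],0,0],
    [[2.2,4.3,0],0,0],
    [[2.2,4.3,0],0,0],
    [[2.2,4.3,0],0,0]
  ]
}}

```text
time_s: 3.85
ee_pos: [248.2, -341.6, 214.1]
ee_rot: [180.0, -0.0, 18.4]
force: [-0.0, 0.4, 0.7]
gripper_width: 91.4
gripper_force: 0.0
```

>>> {"api": "move_arm", "payload": {
  "plan": [
    [[2.2,4.3,0],0,0],
    [[2.2,4.3,0],0,0],
    [[2.2,4.3,0],0,0],
    [[2.2,4.3,0],0,0],
    [[2.2,4.3,0],0,0]
  ]
}}

```text
time_s: 4.35
ee_pos: [358.3, -126.5, 214.4]
ee_rot: [179.9, -0.1, 18.4]
force: [1.1, -0.6, 0.1]
gripper_width: 91.3
gripper_force: 0.0
```

>>> {"api": "move_arm", "payload": {
  "plan": [
    [[2.2,4.3,0],0,0],
    [[2.2,4.3,0],0,0],
    [[2.2,4.3,0],0,0],
    [[2.2,4.3,0],0,0],
    [[2.2,4.3,0],0,0]
  ]
}}

```text
time_s: 4.85
ee_pos: [468.3, 88.8, 214.2]
ee_rot: [180.0, -0.0, 18.5]
force: [0.3, -0.6, -0.1]
gripper_width: 91.2
gripper_force: 0.0
```

>>> {"api": "move_arm", "payload": {
  "plan": [
    [[2.2,4.3,0],0,0],
    [[2.2,4.3,0],0,0],
    [[2.2,4.3,0],0,0],
    [[2.2,4.3,0],0,0],
    [[2.2,4.3,0],0,0]
  ]
}}

```text
time_s: 5.35
ee_pos: [578.3, 303.7, 213.9]
ee_rot: [180.0, -0.0, 18.5]
force: [1.4, -0.3, 0.5]
gripper_width: 91.3
gripper_force: 0.0
```

```bash
python3 - <<'E'
from h import *
np.set_printoptions(precision=1,suppress=True)
p=shot('wrist','w1.png'); P=pts(p); X,Y,Z=P[...,0],P[...,1],P[...,2]
print(p['position'],p['orientation'],env.state()['ee_pos'])
for l in ['scanner','holder_rest','holder']:
    for d in env.landmark_of(p,l)[:2]: print(l,d['score'],d['point'],plane(p,*d['point'],88 if l!='holder' else 0))
a=np.radians(18.5);u=np.array([np.cos(a),np.sin(a)]);n=np.array([-u[1],u[0]]);o=np.array([583,303.5])
S=(P[...,:2]-o)@u;T=(P[...,:2]-o)@n
m=(Z>81)&(Z<95)&(abs(T)<40)&(abs(S)<100); print('handle',m.sum(),np.percentile(S[m],[0.5,99.5]),np.percentile(T[m],[1,99]),np.median(Z[m]))
for s in range(-80,50,20):
    k=m&(abs(S-s)<8); 
    if k.sum()>20: print(s,np.percentile(T[k],[2,98]),np.median(Z[k]))
m=(Z>3)&(Z<12)&(abs(T)<60)&(abs(S)<110); print('base',m.sum(),np.percentile(S[m],[.5,99.5]) if m.any() else 0,np.percentile(T[m],[.5,99.5]) if m.any() else 0)
E
```

```text
[649.7 327.1 384.6] [164.5  -0.  -71.5] [581.4 310.8 212.5]
scanner 0.86 [277.1, 390.4] [431.6 288.9  88. ]
scanner 0.81 [313.8, 220.4] [585.8 306.6  88. ]
handle 7166 [-86.3  51.8] [-16.1  17. ] 87.39875073059031
-80 [-14.7  16.1] 86.98529231648004
-60 [-15.4  16.8] 87.57397449700451
-40 [-15.6  16.6] 87.56561292466876
-20 [-15.6  16.3] 87.60105955740772
0 [-15.5  16.7] 87.73117707853581
20 [-15.5  16.5] 88.60738688260756
40 [-16.5  17.1] 86.27542086344599
base 4499 [-73.9  73.4] [-39.4  40.2]
```

View pics/w1.png

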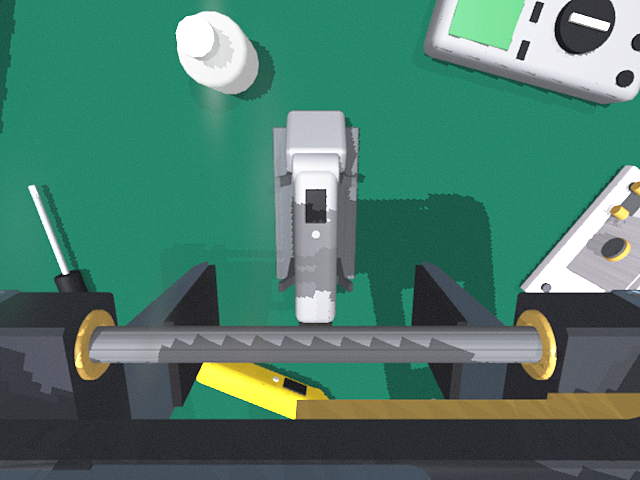

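The wrist view shows the scanner (about (316,220)) centred between the open fingers, aligned with the tool. The rest point is confirmed at (583, 304, 74).

>>> {"api": "move_arm", "payload": {
  "plan": [
    [[0.5,0.2,0],0,0],
    [[0,0,-3],0,0],
    [[0,0,-4],0,0],
    [[0,0,-3],0,0],
    [[0,0,0],0,0]
  ]
}}

```text
time_s: 6.05
ee_pos: [579.8, 300.8, 110.0]
ee_rot: [179.9, 0.5, 18.4]
force: [0.1, 0.9, 0.1]
gripper_width: 91.2
gripper_force: 0.0
```

>>> {"api": "move_arm", "payload": {
  "plan": [
    [[0,0,0],0,0]
  ]
}}

```text
time_s: 6.15
ee_pos: [583.1, 302.9, 115.0]
ee_rot: [180.0, -0.0, 18.4]
force: [-0.2, 0.0, 0.6]
gripper_width: 91.5
gripper_force: 0.0
```

>>> {"api": "move_arm", "payload": {
  "plan": [
    [[0,0,-2],0,0],
    [[0,0,-2],0,0],
    [[0,0,-1.4],0,0],
    [[0,0,-0.5],0,0],
    [[0,0,0],0,0]
  ]
}}

```text
time_s: 6.65
ee_pos: [583.1, 303.7, 55.5]
ee_rot: [-180.0, -0.0, 18.4]
force: [0.1, 0.5, 0.3]
gripper_width: 91.2
gripper_force: 0.0
```

>>> {"api": "move_arm", "payload": {
  "plan": [
    [[0,0,0],0,0.4],
    [[0,0,0],0,0.7],
    [[0,0,0],0,0.8],
    [[0,0,0],0,0.8],
    [[0,0,0],0,0.8]
  ],
  "squeeze": 25
}}

```text
time_s: 7.15
ee_pos: [582.8, 303.8, 55.2]
ee_rot: [180.0, -0.0, 18.5]
force: [-0.3, 0.7, -0.8]
gripper_width: 54.3
gripper_force: 0.0
```

>>> {"api": "move_arm", "payload": {
  "plan": [
    [[0,0,0],0,0.8],
    [[0,0,0],0,0.8],
    [[0,0,0],0,0.8]
  ]
}}

```text
time_s: 7.45
ee_pos: [582.7, 303.9, 55.0]
ee_rot: [-180.0, -0.0, 18.4]
force: [0.1, 1.0, 0.1]
gripper_width: 33.6
gripper_force: 25.0
```

>>> {"api": "move_arm", "payload": {
  "plan": [
    [[0,0,0.5],0,0.8],
    [[0,0,1.5],0,0.8],
    [[0,0,2.5],0,0.8],
    [[0,0,3],0,0.8],
    [[0,0,3],0,0.8]
  ]
}}

```text
time_s: 7.95
ee_pos: [582.1, 303.3, 160.7]
ee_rot: [180.0, 0.1, 18.5]
force: [1.1, 1.1, -1.4]
gripper_width: 33.9
gripper_force: 25.0
```

>>> {"api": "move_arm", "payload": {
  "plan": [
    [[0,0,2.5],0,0.8],
    [[0,0,1.5],0,0.8],
    [[0,0,0.5],0,0.8],
    [[0,0,0],0,0.8],
    [[0,0,0],0,0.8]
  ]
}}

```text
time_s: 8.45
ee_pos: [582.0, 303.3, 203.7]
ee_rot: [180.0, 0.1, 18.5]
force: [-0.7, 0.2, -2.3]
gripper_width: 33.9
gripper_force: 25.0
```

```bash
python3 - <<'E'
from h import *
np.set_printoptions(precision=1,suppress=True)
s=env.state(); print(s['ee_pos'],s['gripper_width'],s['gripper_force'],s['force'],s['torque'])
p=shot('wrist'); P=pts(p); Z=P[...,2]; tc=s['ee_pos']
a=np.radians(18.5);u=np.array([np.cos(a),np.sin(a)]);n=np.array([-u[1],u[0]])
S=(P[...,:2]-tc[:2])@u;T=(P[...,:2]-tc[:2])@n
for x in range(-40,80,10):
    k=(abs(T)<10)&(abs(S-x)<5)&(Z>tc[2]-40)&(Z<tc[2]+50)
    if k.sum()>20: print(x,k.sum(),np.median(Z[k])-tc[2])
# label refinement from a fresh top picture
q=shot('top'); Q=pts(q); f=q['frame'].astype(int)
m=(Q[...,0]>460)&(Q[...,0]<610)&(Q[...,1]>-430)&(Q[...,1]<-260)&(Q[...,2]>20)&(Q[...,2]<45)
w=m; c,r=np.nonzero(w)[1],np.nonzero(w)[0]
B=np.array([plane(q,a_,b_,32)[:2] for a_,b_ in zip(c,r)]); print('box',cv2.minAreaRect(B.astype(np.float32)))
print([(d['score'],d['point'],plane(q,*d['point'],32)) for d in env.landmark_of(q,'label')[:2]])
im=q['frame'][235:285,425:485][:,:,::-1]; cv2.imwrite('pics/lab.png',cv2.resize(im,None,fx=10,fy=10,interpolation=cv2.INTER_CUBIC))
E
```

```text
[582.  303.3 203.7] 33.873162289896825 24.99954342842102 [-0.7  0.2 -2.3] [ 0.  -0.1 -0. ]
-30 592 32.911957540851404
-20 1090 32.94526973310326
-10 147 33.04981595466552
0 201 34.40627308804454
10 1277 34.67728222476097
20 1339 34.70691115150092
30 1492 33.13375788869817
40 1542 31.803168489210748
50 1653 28.506305141696913
60 1530 20.36503437399392
70 1343 8.559016991002892
box ((535.8109741210938, -343.8765563964844), (97.02705383300781, 74.23656463623047), 80.74848937988281)
[(0.8, [453.3, 261.2], array([ 536.7, -341.4,   32. ]))]
```

View pics/lab.png

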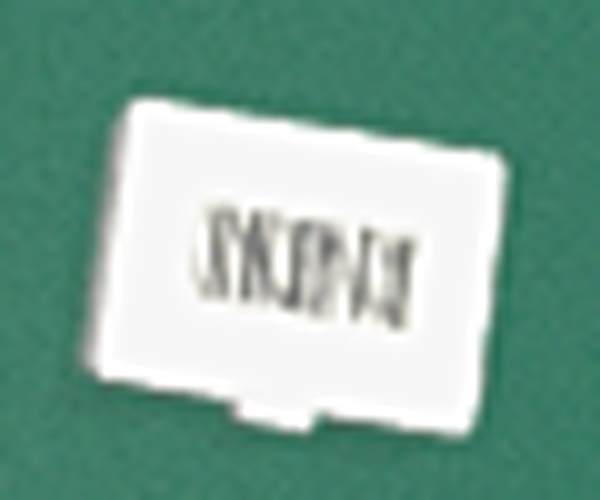

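Bars are centred at crop (305,265), i.e. top-image (455.5,261.5), so the label is at about (536, -345, 32). The scanner is held level. Next I carry it to the scan pose.

>>> {"api": "move_arm", "payload": {
  "plan": [
    [[-0.5,-1,0],-2,0.8],
    [[-1.5,-2.5,0],-3,0.8],
    [[-2.5,-4,0],-4,0.8],
    [[-2.5,-4,0],-4,0.8],
    [[-2.5,-4,0],-4,0.8]
  ]
}}

```text
time_s: 9.1
ee_pos: [485.8, 146.8, 204.5]
ee_rot: [179.9, 0.0, 1.2]
force: [1.1, -1.3, -1.8]
gripper_width: 33.9
gripper_force: 25.0
```

>>> {"api": "move_arm", "payload": {
  "plan": [
    [[-2.5,-4,0],-4,0.8],
    [[-0.3,-4,0],-4,0.8],
    [[-0.3,-4,0],-4,0.8],
    [[-0.3,-4,0],-4,0.8],
    [[-0.3,-4,0],-4,0.8]
  ]
}}

```text
time_s: 9.6
ee_pos: [449.4, -53.1, 205.0]
ee_rot: [180.0, -0.0, -18.8]
force: [0.5, -0.4, -1.5]
gripper_width: 34.0
gripper_force: 25.0
```

>>> {"api": "move_arm", "payload": {
  "plan": [
    [[-0.3,-4,-1.7],-4,0.8],
    [[-0.3,-4,-1.7],-4,0.8],
    [[-0.3,-4,-1.7],-4,0.8],
    [[-0.3,-4,-1.7],-4,0.8],
    [[-0.3,-2.7,-1.7],-3.5,0.8]
  ]
}}

```text
time_s: 10.1
ee_pos: [434.6, -240.8, 119.4]
ee_rot: [180.0, -0.0, -38.4]
force: [-0.2, 0.4, -0.9]
gripper_width: 33.7
gripper_force: 25.0
```

>>> {"api": "move_arm", "payload": {
  "plan": [
    [[-0.3,-2,0],-2,0.8],
    [[-0.3,0,0],0,0.8],
    [[0,0,0],0,0.8],
    [[0,0,0],0,0.8],
    [[0,0,0],0,0.8]
  ]
}}

```text
time_s: 10.6
ee_pos: [429.8, -257.4, 120.4]
ee_rot: [-180.0, -0.0, -40.0]
force: [-0.3, 0.9, -2.2]
gripper_width: 33.8
gripper_force: 25.0
```

```bash
python3 - <<'E'
from h import *
np.set_printoptions(precision=1,suppress=True)
s=env.state(); tc=s['ee_pos']; print(tc,s['ee_rot'],s['gripper_width'],s['gripper_force'])
p=shot('wrist','w2.png'); P=pts(p); Z=P[...,2]
a=np.radians(s['ee_rot'][2]);u=np.array([np.cos(a),np.sin(a)]);n=np.array([-u[1],u[0]])
print('beam hits',tc[:2]+u*(80+(tc[2]+19-42-32)/np.tan(np.radians(50))))
S=(P[...,:2]-tc[:2])@u;T=(P[...,:2]-tc[:2])@n
for x in (-30,-20,10,20,30,40,50):
    k=(abs(T)<10)&(abs(S-x)<5)&(Z>tc[2]-40)&(Z<tc[2]+50)
    if k.sum()>20: print(x,k.sum(),np.median(Z[k])-tc[2])
for d in env.landmark_of(p,'label')[:2]: print(d['score'],d['point'],plane(p,*d['point'],32),world(p,*d['point']))
m=(abs(P[...,0]-536)<80)&(abs(P[...,1]+345)<80)&(Z>25)&(Z<40); print(m.sum(),cv2.minAreaRect(P[m][:,:2].astype(np.float32)),Z[m].mean())
E
```

```text
[ 429.8 -257.4  120.4] [-180.   -0.  -40.] 33.82536094593987 24.999589920043945
beam hits [ 533.2 -344.1]
-30 550 32.9946656161342
-20 1086 32.98814216923455
10 1274 34.81152187955419
20 1340 34.76129111872197
30 1488 33.31641606798539
40 1532 32.10943086557697
50 1666 29.001603791663825
0.97 [315.5, 19.1] [ 535.7 -347.    32. ] [ 535.6 -346.9   32.6]
13675 ((521.8296508789062, -335.6087646484375), (115.08918762207031, 56.81696701049805), 50.051841735839844) 32.10896613357508
```

View pics/w2.png

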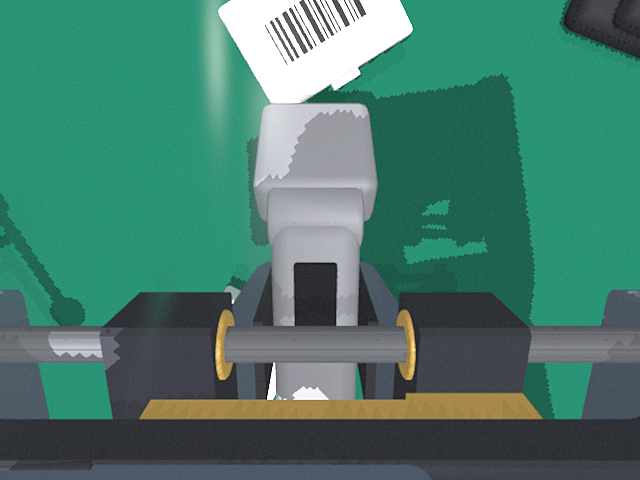

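The scanner points at the label, whose bars are around (315,20). The beam meets the lid within 4 mm of its middle. A small correction follows, then a one-second hold.

>>> {"api": "move_arm", "payload": {
  "plan": [
    [[0.2,-0.2,0],0,0.8],
    [[0,0,0],0,0.8],
    [[0,0,0],0,0.8],
    [[0,0,0],0,0.8],
    [[0,0,0],0,0.8]
  ]
}}

```text
time_s: 11.2
ee_pos: [431.6, -260.2, 119.9]
ee_rot: [180.0, 0.0, -40.0]
force: [0.8, 0.1, -1.5]
gripper_width: 34.3
gripper_force: 25.0
```

>>> {"api": "move_arm", "payload": {
  "plan": [
    [[0,0,0],0,0.8],
    [[0,0,0],0,0.8],
    [[0,0,0],0,0.8],
    [[0,0,0],0,0.8],
    [[0,0,0],0,0.8]
  ]
}}

```text
time_s: 11.7
ee_pos: [431.7, -260.3, 120.0]
ee_rot: [180.0, -0.0, -40.0]
force: [-0.0, 0.9, -2.2]
gripper_width: 34.0
gripper_force: 25.0
```

>>> {"api": "move_arm", "payload": {
  "plan": [
    [[0,0,0],0,0.8],
    [[0,0,0],0,0.8],
    [[0,0,0],0,0.8],
    [[0,0,0],0,0.8],
    [[0,0,0],0,0.8]
  ]
}}

```text
time_s: 12.2
ee_pos: [431.7, -260.3, 120.0]
ee_rot: [180.0, -0.0, -40.0]
force: [-0.8, -0.5, -2.0]
gripper_width: 33.7
gripper_force: 25.0
```

>>> {"api": "move_arm", "payload": {
  "plan": [
    [[0.3,1.2,1],2,0.8],
    [[0.3,2.7,1.5],3.5,0.8],
    [[0.3,4,2],4,0.8],
    [[0.3,4,2],4,0.8],
    [[0.3,4,2],4,0.8]
  ]
}}

```text
time_s: 12.7
ee_pos: [446.5, -99.1, 206.5]
ee_rot: [-180.0, -0.0, -22.3]
force: [1.8, 0.6, -2.0]
gripper_width: 33.9
gripper_force: 25.0
```

>>> {"api": "move_arm", "payload": {
  "plan": [
    [[0.3,4,0],4,0.8],
    [[0.3,4,0],4,0.8],
    [[0.3,4,0],4,0.8],
    [[0.3,4,0],4,0.8],
    [[0.3,4,0],4,0.8]
  ]
}}

```text
time_s: 13.2
ee_pos: [461.2, 101.1, 205.9]
ee_rot: [-180.0, -0.1, -2.3]
force: [1.4, 0.2, -1.7]
gripper_width: 33.9
gripper_force: 25.0
```

>>> {"api": "move_arm", "payload": {
  "plan": [
    [[2.5,4,0],4,0.8],
    [[2.5,4,0],4,0.8],
    [[2.5,4,0],4,0.8],
    [[2.5,4,0],4,0.8],
    [[1.5,3.5,0],3,0.8]
  ]
}}

```text
time_s: 13.7
ee_pos: [577.4, 296.8, 205.4]
ee_rot: [-180.0, -0.1, 16.7]
force: [0.2, -1.3, -1.2]
gripper_width: 33.9
gripper_force: 25.0
```

>>> {"api": "move_arm", "payload": {
  "plan": [
    [[0.6,1,0],2,0.8],
    [[0,0,0],0,0.8],
    [[0,0,0],0,0.8],
    [[0,0,0],0,0.8]
  ]
}}

```text
time_s: 14.1
ee_pos: [581.9, 302.4, 205.5]
ee_rot: [180.0, 0.0, 18.4]
force: [0.5, -0.2, -2.3]
gripper_width: 33.7
gripper_force: 25.0
```

>>> {"api": "move_arm", "payload": {
  "plan": [
    [[0.1,0.1,-1],0,0.8],
    [[0,0,-3],0,0.8],
    [[0,0,-4],0,0.8],
    [[0,0,-2],0,0.8],
    [[0,0,-0.5],0,0.8]
  ]
}}

```text
time_s: 14.6
ee_pos: [581.4, 302.8, 96.5]
ee_rot: [179.9, 0.4, 18.4]
force: [0.3, -0.9, -1.3]
gripper_width: 33.9
gripper_force: 25.0
```

>>> {"api": "move_arm", "payload": {
  "plan": [
    [[0,0,0],0,0.8],
    [[0,0,0],0,0.8]
  ]
}}

```text
time_s: 14.8
ee_pos: [584.7, 304.9, 101.5]
ee_rot: [-180.0, -0.2, 18.4]
force: [-0.1, -0.2, -1.5]
gripper_width: 34.1
gripper_force: 25.0
```

>>> {"api": "move_arm", "payload": {
  "plan": [
    [[0,0,-1],0,0.8],
    [[0,0,-1.2],0,0.8],
    [[0,0,-1],0,0.8],
    [[0,0,-0.8],0,0.8],
    [[0,0,0],0,0.8]
  ]
}}

```text
time_s: 15.3
ee_pos: [582.7, 304.3, 58.0]
ee_rot: [180.0, 0.2, 18.5]
force: [0.6, 0.5, -2.9]
gripper_width: 33.9
gripper_force: 25.0
```

>>> {"api": "move_arm", "payload": {
  "plan": [
    [[0,0,0],0,0.8],
    [[0,0,-0.3],0,0.8],
    [[0,0,-0.2],0,0.8],
    [[0,0,0],0,0.8],
    [[0,0,0],0,0.8]
  ]
}}

```text
time_s: 15.8
ee_pos: [583.7, 304.7, 55.1]
ee_rot: [180.0, -0.0, 18.5]
force: [0.1, -0.4, -2.2]
gripper_width: 33.8
gripper_force: 25.0
```

>>> {"api": "move_arm", "payload": {
  "plan": [
    [[0,0,-0.1],0,0.8],
    [[0,0,0],0,0.8],
    [[0,0,0],0,0.8]
  ]
}}

```text
time_s: 16.1
ee_pos: [583.8, 304.8, 55.0]
ee_rot: [180.0, -0.0, 18.5]
force: [-1.6, -0.9, 5.4]
gripper_width: 33.9
gripper_force: 25.0
```

>>> {"api": "move_arm", "payload": {
  "plan": [
    [[0,0,0],0,0.4],
    [[0,0,0],0,0],
    [[0,0,0],0,0],
    [[0,0,0],0,0],
    [[0,0,0],0,0]
  ]
}}

```text
time_s: 16.6
ee_pos: [583.7, 304.7, 53.8]
ee_rot: [180.0, 0.0, 18.5]
force: [-0.6, 0.0, -0.6]
gripper_width: 71.0
gripper_force: 0.0
```

>>> {"api": "move_arm", "payload": {
  "plan": [
    [[0,0,1],0,0],
    [[0,0,3],0,0],
    [[0,0,4],0,0],
    [[0,0,4],0,0],
    [[0,0,4],0,0]
  ]
}}

```text
time_s: 17.1
ee_pos: [583.6, 304.6, 216.5]
ee_rot: [-180.0, -0.1, 18.5]
force: [0.8, 0.7, -0.0]
gripper_width: 91.4
gripper_force: 0.0
```

```bash
python3 - <<'E'
from h import *
np.set_printoptions(precision=1,suppress=True)
p=shot('wrist'); P=pts(p); Z=P[...,2]
a=np.radians(18.5);u=np.array([np.cos(a),np.sin(a)]);n=np.array([-u[1],u[0]]);o=np.array([583,304])
S=(P[...,:2]-o)@u;T=(P[...,:2]-o)@n
for s in range(-80,50,20):
    k=(abs(S-s)<8)&(Z>75)&(Z<100)&(abs(T)<40)
    if k.sum()>20: print(s,np.percentile(T[k],[2,98]),np.median(Z[k]))
# fixture
q=shot('top'); Q=pts(q); f=q['frame'].astype(int)
X,Y,Zq=Q[...,0],Q[...,1],Q[...,2]
m=(X>500)&(X<720)&(Y>-100)&(Y<100)&(Zq>11)&(Zq<20); nn,l,st,ce=cv2.connectedComponentsWithStats(m.astype(np.uint8)); i=1+np.argmax(st[1:,4]); r=cv2.minAreaRect(Q[l==i][:,:2].astype(np.float32)); print('base',r,np.median(Zq[l==i]),cv2.boxPoints(r))
m=(X>540)&(X<700)&(Y>-80)&(Y<80)&(Zq>140)&(Zq<157); print('bridge',cv2.minAreaRect(Q[m][:,:2].astype(np.float32)))
m=(X>470)&(X<560)&(Y>-110)&(Y<-20)&(Zq>45); k=Q[m]; print('knob pts',len(k),k.max(0),k.min(0)); t=k[k[:,2]>64]; print('top',t.mean(0) if len(t) else 0)
for nm,pc in (('top',q),('side',shot('side'))):
    for lab in('cam_knob','cam_axis','fixture'):
        for d in env.landmark_of(pc,lab)[:2]: print(nm,lab,d['score'],d['point'],plane(pc,*d['point'],0 if lab=='fixture' else 55))
cv2.imwrite('pics/fix.png',cv2.resize(q['frame'][180:290,280:380][:,:,::-1],None,fx=5,fy=5,interpolation=cv2.INTER_CUBIC))
E
```

```text
-80 [-16.   15.2] 87.23165693386451
-60 [-29.5  30.3] 87.35787068975577
-40 [-16.5  16.1] 87.54958700797286
-20 [-17.  16.] 87.53127485100157
0 [-16.7  15.7] 87.82678333977702
20 [-17.2  16.3] 88.50445457054417
40 [-27.2  27. ] 86.50796369530565
base ((628.47509765625, 7.3502960205078125), (109.62553405761719, 149.96348571777344), 75.19705200195312) 16.472044967626744 [[542.  -26.5]
 [687.  -64.8]
 [715.   41.2]
 [570.   79.5]]
bridge ((628.2908935546875, 7.164928436279297), (79.4083480834961, 24.698787689208984), 75.1328353881836)
knob pts 165 [559.3 -35.6  70.6] [498.  -65.5  49.9]
top [509.9 -48.3  66.6]
top cam_knob 0.9 [336.3, 272.8] [508.3 -46.2  55. ]
top cam_axis 0.92 [347.9, 231.4] [610.2 -75.6  55. ]
top fixture 0.73 [317.6, 225.7] [630.6  -1.2   0. ]
side cam_knob 0.72 [348.2, 259.1] [498.9 -39.5  55. ]
side cam_axis 0.64 [320.2, 237.3] [605.6 -75.1  55. ]
side fixture 0.92 [293.8, 267.7] [631.9  14.4   0. ]
```

View pics/fix.png

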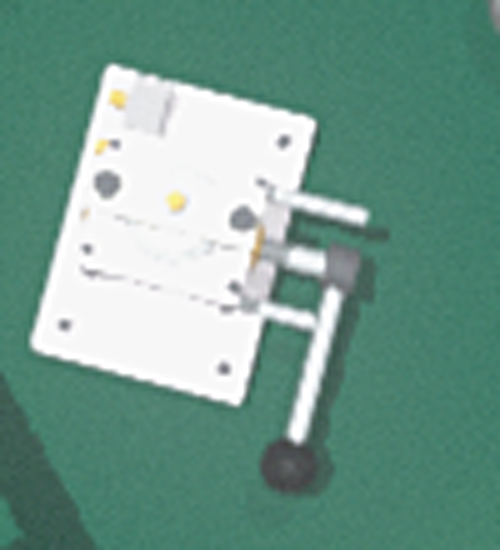

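The fixture shows its lever level with the knob at crop (290,465). Origin is (628.4, 7.3) and yaw is -14.8°. That puts cam_axis at (606.7, -74.9) and the knob at (510, -49.4, 55), which matches the depth reading. The scanner is back in place.

>>> {"api": "move_arm", "payload": {
  "plan": [
    [[-0.9,-4.3,0],-4.2,0.2],
    [[-0.9,-4.3,0],-4.2,0.45],
    [[-0.9,-4.3,0],-4.2,0.45],
    [[-0.9,-4.3,0],-4.2,0.45],
    [[-0.9,-4.3,0],-4.2,0.45]
  ]
}}

```text
time_s: 18.05
ee_pos: [537.7, 88.1, 213.1]
ee_rot: [180.0, 0.1, -2.7]
force: [0.4, 0.1, -0.1]
gripper_width: 54.2
gripper_force: 0.0
```

>>> {"api": "move_arm", "payload": {
  "plan": [
    [[-0.9,-4.3,0],-4.2,0.45],
    [[-0.9,-4.3,0],-4.2,0.45],
    [[-0.9,-4.3,0],-4.2,0.45],
    [[-0.2,-1.0,0],0.3,0.45],
    [[0,0,0],0,0.45]
  ]
}}

```text
time_s: 18.55
ee_pos: [509.2, -50.4, 213.5]
ee_rot: [-180.0, 0.1, -15.0]
force: [1.1, 0.5, 0.3]
gripper_width: 50.4
gripper_force: 0.0
```

>>> {"api": "move_arm", "payload": {
  "plan": [
    [[0,0,-3],0,0.45],
    [[0,0,-4],0,0.45],
    [[0,0,-3],0,0.45],
    [[0,0,0],0,0.45],
    [[0,0,0],0,0.45]
  ]
}}

```text
time_s: 19.05
ee_pos: [510.3, -48.1, 114.1]
ee_rot: [-180.0, 0.0, -14.7]
force: [0.3, 0.2, -0.6]
gripper_width: 50.7
gripper_force: 0.0
```

```bash
python3 - <<'E'
from h import *
np.set_printoptions(precision=1,suppress=True)
s=env.state(); print(s['ee_pos'],s['ee_rot'],s['gripper_width'])
p=shot('wrist','w3.png'); P=pts(p); f=p['frame'].astype(int)
for d in env.landmark_of(p,'cam_knob')[:2]: print(d['score'],d['point'],plane(p,*d['point'],55))
m=(abs(P[...,0]-510)<30)&(abs(P[...,1]+49)<25)&(P[...,2]>52)&(P[...,2]<75); print(m.sum(),P[m].mean(0) if m.any() else 0,P[m].max(0) if m.any() else 0,P[m].min(0) if m.any() else 0)
E
```

```text
[510.3 -48.1 114.1] [-180.     0.   -14.7] 50.68541655676271
0.69 [321.2, 260.4] [507.5 -51.8  55. ]
2130 [515.5 -52.3  62.7] [540.  -36.6  70.2] [494.6 -64.1  52.4]
```

View pics/w3.png

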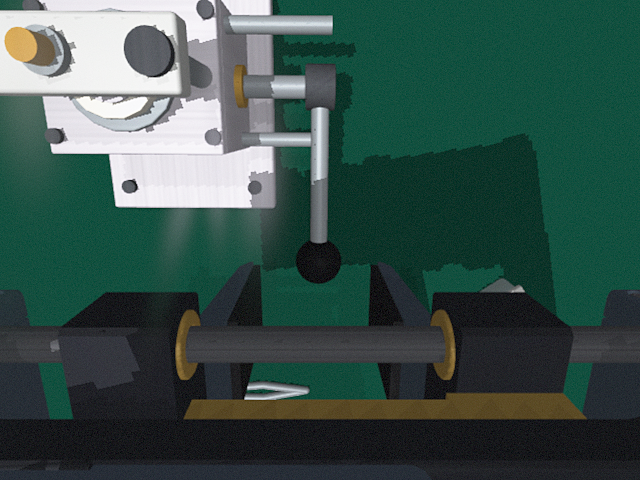

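The knob at (319,261) sits centred between the fingers with the lever straight ahead. I descend and grip.

>>> {"api": "move_arm", "payload": {
  "plan": [
    [[0,-0.1,-2],0,0.45],
    [[0,0,-2.5],0,0.45],
    [[0,0,-2],0,0.45],
    [[0,0,-1.3],0,0.45],
    [[0,0,0],0,0.45]
  ]
}}

```text
time_s: 19.65
ee_pos: [509.8, -50.1, 36.0]
ee_rot: [180.0, 0.0, -14.8]
force: [-0.5, -0.5, -0.1]
gripper_width: 50.4
gripper_force: 0.0
```

>>> {"api": "move_arm", "payload": {
  "plan": [
    [[0,0,0],0,0.8],
    [[0,0,0],0,0.85],
    [[0,0,0],0,0.85],
    [[0,0,0],0,0.85],
    [[0,0,0],0,0.85]
  ],
  "squeeze": 25
}}

```text
time_s: 20.15
ee_pos: [510.6, -50.2, 36.8]
ee_rot: [-180.0, -0.1, -14.9]
force: [0.2, 1.4, 2.3]
gripper_width: 26.7
gripper_force: 25.0
```

>>> {"api": "move_arm", "payload": {
  "plan": [
    [[0.12,-0.03,1.56],0,0.85],
    [[0.36,-0.09,1.53],0,0.85],
    [[0.58,-0.15,1.45],0,0.85],
    [[0,0,0],0,0.85],
    [[0,0,0],0,0.85]
  ]
}}

```text
time_s: 20.65
ee_pos: [519.6, -52.6, 80.7]
ee_rot: [-180.0, 0.1, -14.9]
force: [-0.1, 1.8, -1.8]
gripper_width: 26.5
gripper_force: 25.0
```

```bash
python3 - <<'E'
from h import *
np.set_printoptions(precision=1,suppress=True)
s=env.state(); print(s['ee_pos'],s['force'],s['gripper_width'])
p=shot('side'); cv2.imwrite('pics/s1.png',cv2.resize(p['frame'][190:310,250:400][:,:,::-1],None,fx=5,fy=5,interpolation=cv2.INTER_CUBIC))
E
```

```text
[519.6 -52.6  80.7] [-0.1  1.8 -1.8] 26.529593836457526
```

View pics/s1.png

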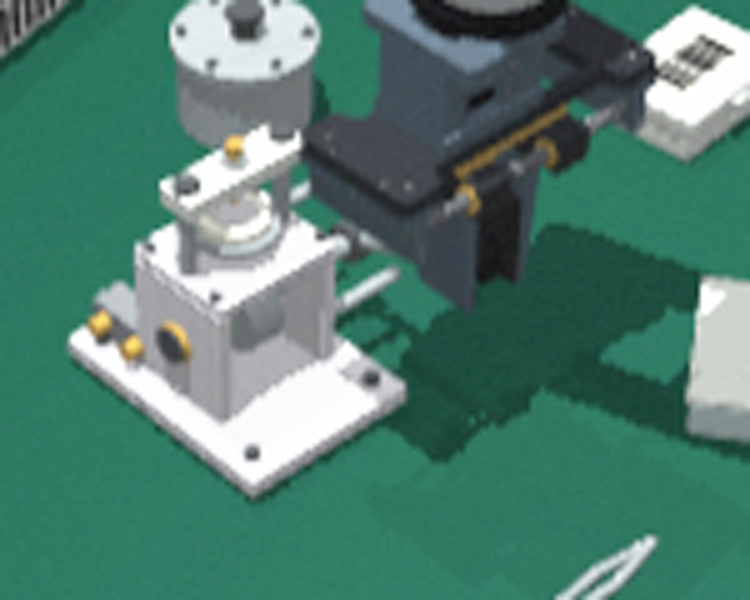

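The lever has come up with the fingers: the rod at about (375,240) leads up into the jaws and the knob is hidden behind them. The load of about 2 N fits the spring. Continuing along the arc.

>>> {"api": "move_arm", "payload": {
  "plan": [
    [[0.79,-0.21,1.34],0,0.85],
    [[0.99,-0.26,1.19],0,0.85],
    [[1.15,-0.3,1.02],0,0.85],
    [[0,0,0],0,0.85],
    [[0,0,0],0,0.85]
  ]
}}

```text
time_s: 21.2
ee_pos: [547.3, -60.2, 116.0]
ee_rot: [180.0, 0.3, -14.9]
force: [-4.6, 2.6, 2.0]
gripper_width: 26.4
gripper_force: 25.0
```

>>> {"api": "move_arm", "payload": {
  "plan": [
    [[1.3,-0.34,0.82],0,0.85],
    [[1.4,-0.37,0.6],0,0.85],
    [[0,0,0],0,0.85],
    [[0,0,0],0,0.85],
    [[0,0,0],0,0.85]
  ]
}}

```text
time_s: 21.7
ee_pos: [574.5, -67.5, 130.8]
ee_rot: [180.0, 0.3, -14.8]
force: [-4.0, 2.1, 6.2]
gripper_width: 26.4
gripper_force: 25.0
```

```bash
python3 - <<'E'
from h import *
np.set_printoptions(precision=1,suppress=True)
s=env.state(); print(s['ee_pos'],s['force'],s['gripper_width'])
p=shot('wrist'); P=pts(p); f=p['frame'].astype(int)
for d in env.landmark_of(p,'cam_knob')[:2]: print(d['score'],d['point'],plane(p,*d['point'],150),world(p,*d['point']))
cv2.imwrite('pics/w4.png',p['frame'][:,:,::-1])
a=np.array([606.7,-74.9]); u=np.array([.967,-.2555]); S=(P[...,:2]-a)@u; T=(P[...,:2]-a)@np.array([.2555,.967])
m=(abs(T)<7)&(abs(S)<120)&(P[...,2]>30)&(P[...,2]<175)
for x in range(-70,60,8):
    k=m&(abs(S-x)<4)
    if k.sum()>5: print(x,k.sum(),np.percentile(P[...,2][k],[5,50,95]))
E
```

```text
[574.5 -67.5 130.8] [-4.   2.1  6.2] 26.354334714162967
0.57 [318.7, 326.9] [569.1 -68.2 150. ] [606.6 -77.3 221.9]
-30 1273 [123.  153.1 158.8]
-22 652 [105.4 117.5 150.5]
-14 454 [ 80.6  95.  105.6]
-6 389 [64.9 73.9 85.4]
2 310 [63.  65.8 67.6]
10 173 [54.2 60.7 63.9]
18 127 [81.4 83.1 84.2]
26 225 [81.1 83.1 84.7]
```

View pics/w4.png

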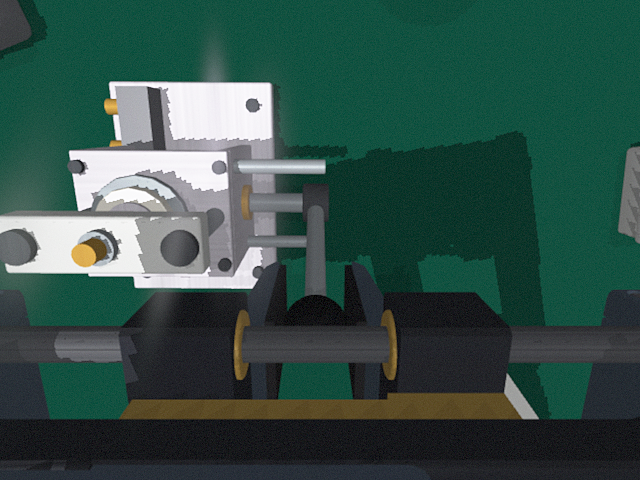

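The knob (about (316,310)) is still firmly between the pads, and the rod's slope measures about 71°, as commanded. Last 18° to go.

>>> {"api": "move_arm", "payload": {
  "plan": [
    [[0.9,-0.24,0.4],0,0.85],
    [[1.1,-0.29,0.2],0,0.85],
    [[1.0,-0.26,0.1],0,0.85],
    [[0,0,0],0,0.85],
    [[0,0,0],0,0.85]
  ]
}}

```text
time_s: 22.3
ee_pos: [606.2, -76.0, 137.7]
ee_rot: [179.9, 0.1, -14.8]
force: [-3.8, 0.2, 1.7]
gripper_width: 26.7
gripper_force: 25.0
```

```bash
cat > m.py <<'E'
from h import *
np.set_printoptions(precision=1,suppress=True)
s=env.state(); print(s['ee_pos'],s['force'],s['gripper_width'])
a=np.array([606.7,-74.9]); u=np.array([.967,-.2555]); print('tcp x rel axis',(s['ee_pos'][:2]-a)@u,(s['ee_pos'][:2]-a)@np.array([.2555,.967]))
for cn in('wrist','top','side'):
    p=shot(cn); P=pts(p)
    S=(P[...,:2]-a)@u; T=(P[...,:2]-a)@np.array([.2555,.967]); Z=P[...,2]
    for z in range(60,175,8):
        k=(abs(T)<8)&(abs(S)<40)&(abs(Z-z)<4)
        if k.sum()>5: print(cn,z,k.sum(),np.percentile(S[k],[5,50,95]))
    k=(abs(S+5)<35)&(abs(T-85)<24)&(Z>85)&(Z<135); print(cn,'stage',k.sum(),np.percentile(Z[k],[10,50,90]) if k.any() else 0)
cv2.imwrite('pics/s2.png',cv2.resize(p['frame'][190:310,240:390][:,:,::-1],None,fx=5,fy=5,interpolation=cv2.INTER_CUBIC))
E
python3 m.py
```

```text
[606.2 -76.  137.7] [-3.8  0.2  1.7] 26.66567958202867
tcp x rel axis -0.20602264725003255 -1.2214997006796715
wrist 60 275 [-10.2   6.9   9.5]
wrist 68 270 [-7.4  1.7  5.2]
wrist 76 81 [-1.5  1.  26.5]
wrist 84 413 [-0.3 22.4 26.3]
wrist 92 91 [-3.  -0.1  0.8]
wrist 100 96 [-3.4 -0.6  0.3]
wrist 108 107 [-3.5 -1.1 -0.2]
wrist 116 123 [-4.  -1.4 -0.7]
wrist 124 130 [-4.7 -2.  -1. ]
wrist 132 91 [-3.8 -2.1 -1.4]
wrist 148 27 [3.  4.7 5.2]
wrist 156 379 [1.8 4.7 5.8]
wrist 164 596 [-0.7  1.9  4.4]
wrist stage 5628 [ 97.4 115.5 124.5]
top stage 163 [ 94.   96.9 114.6]
side 60 17 [-12.8 -10.8   4.5]
side 68 17 [-14.7  -6.9   2.3]
side 76 10 [-9.5 -5.6 11.5]
side 84 16 [-7.8 18.7 24.2]
side 92 10 [-12.   -7.7  -4.3]
side 108 6 [-10.7  -8.5  -5.7]
side 116 8 [-12.8 -10.7  -7.6]
side 124 10 [-12.5  -8.9  -5.6]
side 132 8 [-13.1  -8.9  -5.9]
side 156 8 [-24.4 -20.5 -15.3]
side 164 21 [-22.6 -16.6  -8.4]
side 172 10 [-19.  -12.3  -8. ]
side stage 333 [ 95.8 101.6 125.3]
```

View pics/s2.png

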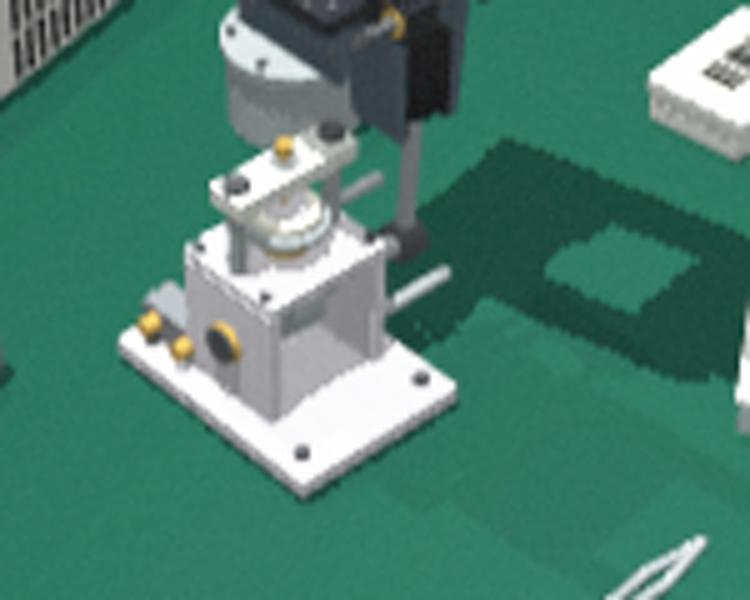

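The rod stands upright at (410,180), and the stage is raised to the pin. The slope gives about 87°. A tiny nudge and hold.

>>> {"api": "move_arm", "payload": {
  "plan": [
    [[0.2,-0.05,0],0,0.85],
    [[0.1,0,0],0,0.85],
    [[0,0,0],0,0.85],
    [[0,0,0],0,0.85],
    [[0,0,0],0,0.85]
  ]
}}

```text
time_s: 22.95
ee_pos: [609.2, -76.8, 137.9]
ee_rot: [179.9, 0.0, -14.8]
force: [-4.7, -2.5, 1.2]
gripper_width: 26.1
gripper_force: 25.0
```

>>> {"api": "move_arm", "payload": {
  "plan": [
    [[0,0,0],0,0.85],
    [[0,0,0],0,0.85],
    [[0,0,0],0,0.85],
    [[0,0,0],0,0.85],
    [[0,0,0],0,0.85]
  ]
}}

```text
time_s: 23.45
ee_pos: [609.2, -76.8, 137.9]
ee_rot: [179.9, 0.0, -14.8]
force: [-5.2, -2.9, 1.2]
gripper_width: 26.7
gripper_force: 25.0
```

```bash
python3 m.py | grep -E 'tcp|wrist (9|1)|^\['; python3 - <<'E'
from h import *
np.set_printoptions(precision=1,suppress=True)
q=shot('top');Q=pts(q);Z=Q[...,2]
m=(Q[...,0]>480)&(Q[...,0]<640)&(Q[...,1]>240)&(Q[...,1]<370)&(Z>82)&(Z<94); print(m.sum(),Q[m].mean(0))
m=(Q[...,0]>460)&(Q[...,0]<610)&(Q[...,1]>-430)&(Q[...,1]<-260)&(Z>22)&(Z<45);print(cv2.minAreaRect(Q[m][:,:2].astype(np.float32)))
E
```

```text
[609.2 -76.8 137.9] [-5.2 -2.9  1.2] 26.696825694996342
tcp x rel axis 2.8989194490525816 -1.1997775667463084
wrist 92 83 [-2.4  1.1  2. ]
wrist 100 93 [-2.   0.8  1.7]
wrist 108 100 [-1.8  0.7  1.5]
wrist 116 112 [-2.   0.4  1.2]
wrist 124 128 [-2.7  0.1  1.1]
wrist 132 60 [-1.2  0.3  0.9]
wrist 148 27 [5.9 7.6 8.6]
wrist 156 373 [4.8 7.9 9. ]
wrist 164 600 [2.1 5.  7.5]
747 [569.  298.7  86.5]
((536.11083984375, -345.23492431640625), (97.30886840820312, 74.13043975830078), 81.47502136230469)
```

Lever at about 89°, settled and held. The scanner and sample box are unmoved.

```bash
python3 -c "
from workcell import env
print(env.job_done())"
```

```text
the job is handed in; nothing more can be done
None
```

I held the scanner on the barcode for over a second and laid it back in its holder, then turned the cam lever up to about 89° and handed the job in at about 24 s while still holding it; hand-in gave no verdict.

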